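# Slide the inked block under the spring cover

## Task

Put the freshly inked printing block away in the drying bay: press the red rail of the blue spring cover down with one fingertip to hold the cover open, and with the other fingertip slide the block along the channel, under the cover, until it is fully home against the steel stop; keep the cover held open until it is home. Then let the cover spring shut behind the block. Do not lift, tip or pick up the block, and leave the ink roller, the tin and the scraper alone.

Things in the scene. Friction and masses are not known exactly. Their poses are not given: they have to be found in the camera images.
- bay: Drying bay: fixed plywood board 255 x 92 mm with a straight channel along x. Origin: underside of the board (table height), on the channel's centre line, at the mouth of the covered part; +x leads into that part, z up. Channel floor z = 5 mm; side walls' inner faces at y = -36 and +36 mm, 6 mm thick, top z = 26 mm, from x = -150 to 105 mm. Open above for x < 0, blue cover over x = 0 to 105 mm.
- stop (a point): Centre of the steel stop's face at the channel's end, at x = 92, y = 0, z = 15 mm of the bay; axes as the bay's. When the block is fully home its front face touches it: block centre at x = 52 mm, rear face at x = 12 mm of the bay.
- cover (a joint): Angle of the blue spring cover, rad: 0 = shut, 0.42 = fully open. Hinge along the bay's x at y = -48, z = 32 mm. Shut, the roof is level, z = 33 to 36 mm, over y = -50 to +36 mm for x = 30 to 105 mm; for x = 0 to 30 mm only over y = +8 to +36 mm: the rest is an open notch for a fingertip, but for a strip over the hinge, y = -60 to -44 mm, x = -150 to 40 mm. Fully open, its +y edge is at z = 70 mm.
- lip (a point): Middle of the lower edge of the yellow lip that hangs from the cover's front and bars the block; it moves with the cover. Shut: at x = 2, y = 22, z = 16 mm of the bay. The lip is 4 mm thick (x) and 28 mm wide (y = +8 to +36 mm). The block's top is at z = 25 mm and passes under it when the cover is open 0.2 rad or more.
- rail_mid (a point): Middle of the flat top of the cover's red press rail, 180 mm long (x = -150 to 30 mm of the bay) and 30 mm wide (y = -60 to -90 mm); a fingertip can slide along it. Shut: this point is at x = -60, y = -75, z = 20 mm of the bay; at 0.2 rad z = 15, at 0.3 rad 12.5, at 0.42 rad 10 mm. Pressing it down opens the cover, against a spring: 4 to 7 N at mid-width.
- block_center (a point): Centre (half-way up) of the loose printing block: light wood with a green carved top, 80 mm long (x), 66 mm wide (y), 20 mm tall, 0.08 to 0.17 kg. It starts in the open part of the channel, on the channel floor (bottom at z = 5 mm), its x axis nearly along the bay's x, with 3 mm play on either side.
- roller: Bystander: ink roller lying on the table, orange drum 40 mm across and 70 mm long, dark wooden handle towards its -x, 160 mm long in all. Origin under the middle of the drum, at table height.
- tin: Bystander: blue ink tin, 72 mm across, 55 mm tall. Origin at the centre of its underside.
- scraper: Bystander: ink scraper lying flat, 185 mm long, steel blade 50 mm wide towards its +x, dark wooden handle 14 mm thick. Origin at the joint of blade and handle, at table height.
Things that resemble listed ones, but are neither listed nor needed, are in the scene too. Of the things like the part that bears block_center, leave any that is black, pink or purple; of the rest the smaller one is meant.

How it is judged:
On the way, in this order (a step that is already met when the one before it is completed fails the run):
1. a finger holds the cover open while the block is still outside the covered part (value of joint cover above 0.17 rad and contact force between the fingers and cover above 0.5 N and x of block_center in the frame of bay below -0.038 m), for 0.1 s.
2. the block is under the cover, within 10 mm of home, while a finger still holds the cover open (x of block_center in the frame of bay above 0.042 m and value of joint cover above 0.1 rad and contact force between the fingers and cover above 0.5 N), for 0.05 s.
At the end, for the whole second after the job is handed in: The block lies on the channel floor within 5 mm of the steel stop, at rest, the cover has sprung shut behind it (below 0.04 rad) (x of block_center in the frame of bay between 0.047 and 0.056 m and z of block_center in the frame of bay below 0.019 m and value of joint cover below 0.04 rad and linear speed of block below 0.01 m/s); the robot touches nothing.
It fails at once if the block is lifted more than 8 mm (z of block_center in the frame of bay above 0.023 m).
It fails at once if the block is tipped by more than 0.2 rad (angle between block_center's own z axis and vertical above 0.2 rad).
It fails at once if the roller is moved more than 20 mm (distance of roller from where it was at the start of the episode above 0.02 m).
It fails at once if the tin is moved more than 20 mm (distance of tin from where it was at the start of the episode above 0.02 m).
It fails at once if the scraper is moved more than 20 mm (distance of scraper from where it was at the start of the episode above 0.02 m).
It also fails if it takes over 42 s, if anything falls off the work surface, if the arm or the gripper's body presses on something with over 40 N, if the wrist force passes 120 N, or if a joint passes its speed limit or range.

## Robot

A 6-joint arm with a two-finger parallel gripper is mounted at the origin on the work surface. World frame = base frame: x ahead of the robot, y to its left, z up, the work surface at z = 0. Lengths are in m, angles in rad, forces in N, time in s.
With the tool pointing down it reaches from about 0.375 to 0.9 m from the base axis. Payload 3.1 kg.
Tool frame: the origin (TCP) lies between the finger pads; the fingertips stand 8 mm ahead of it and the grasp point (between the pads) lies 11 mm behind it; z points along the fingers, y is the line along which they close (so a half turn about z gives the same grasp; the last joint's range is limited). The gripper opens to 85 mm and grips with 20 to 120 N. Pads are 22 mm wide; open, the fingers measure 114 mm over their backs; the gripper's body (76 mm by 85 mm) begins 54 mm behind the grasp point. The pads swing forward as they close: fully open they stand 13 mm farther back than shut.
Start: joints at [-1.431, 0.527, 1.433, -0, 1.181, -0.178], TCP at [0.196, -0.593, 0.239] pointing down, gripper open.
Joint ranges: [-3.08, 3.08], [-0.75, 2.2], [0.22, 2.44], [-1.43, 4.57], [0, 2.65], [-2.85, 2.85]. Speed limits (rad/s): [2.79, 2.79, 3.14, 3.14, 3.14, 3.14].

## Interface

Orientations are given as a unit quaternion [x, y, z, w].
In Python, from station import readout, cams, sign_off gives the robot as it stands.
- The arm moves only by the tool send_rows, never from a script. Its argument "commands" is text: rows parted by semicolons, each of 5 numbers parted by spaces: the finger opening in mm, from 0 to 85.4, then the shift along the tool's x, y, z each as a share of 0.02 m, from -1 to 1, then the turn about the tool's z as a share of 4 degrees, from -1 to 1. In form: grip dx dy dz spin; .... A call has 1 to 20 rows; each row shifts and turns the commanded pose from where the row before left it, along the tool's axes as they then stand; what a row does not reach is not made up. A row lasts 1/12 s, in which the tool goes at most 41.7 mm and 7.16 degrees, less where a joint would pass 70% of its speed; a pose out of reach is approached as far as the arm can. A call with a number of a shift or a turn outside -1 to 1 is refused whole. A call with a gripper value outside its range is refused whole. The fingers move at their own pace and stop on an object; "grip_force" is the grip in N (left out, the last holds). Time passes only in rows, so rows that do not move let the fingers close. It gives the time, the measured TCP pose, the force, the opening and the grip force at its end, in the units of the state.
- readout.sense(): the state, without advancing time (a new reading comes with each control period).
- cams.snapshot(name): name is "scene" or "top"; returns a dict with "pixels" (480x640x3 uint8, red, green, blue), "intrinsics" (3x3 intrinsics, pixels), "eye" and "rotation" of the camera in the world. Camera axes: x right, y down, z forward; pixel columns grow to the right and rows downward; lengths in m; the calibration is good to about 2 mm. A picture is of the moment at which its call begins. There is no depth.
- sign_off(): hands the job in; it is judged then, once.
The state is a dict: "t": time; "q": joint angles; "qd": joint speeds; "tau": joint torques, N m; "tcp_pos": TCP position; "tool_rot": TCP orientation; "force": force on the tool from outside, world axes, zero at the start; "ft_torque": the same for the moment, N m; "finger_gap": opening from 0.0 (shut) to 1.0 (fully open); "gripper_force": force on a finger pad.
Only numpy, scipy, OpenCV 4.12 (cv2) and the standard library are available. Lean on these libraries where they do the work, as an engineer would, in place of code of your own. Each camera call takes 0.05 s, during which the arm holds its last target. There are 200 camera calls.

## Working session

There is one attempt and no reset: what is moved stays moved. The work goes in short steps, Python scripts to look and compute and a tool call to move; the robot and the scene stay as the last step left them, time stands still between calls to the robot, and variables do not carry over. Pictures are saved under pics/ and viewed, at most 10 in all, crops included, and the job is handed in when it is done.

Besides the shell and the picture viewer there is one more tool, called after ">>>" in YAML: its name, and indented under it one key for each argument. send_rows: Moves the arm, as the interface text tells. Its arguments: {"type":"object","properties":{"commands":{"type":"string"},"grip_force":{"type":"number"}},"required":["commands"]}

```bash
mkdir -p pics; python3 - <<'E'
from station import readout,cams
import cv2,numpy as np
for n in("top","scene"):
    s=cams.snapshot(n); cv2.imwrite(f"pics/{n}0.png",s["pixels"][:,:,::-1]); print(n,s["intrinsics"],s["eye"],s["rotation"])
r=readout.sense(); print(r)
E
```

```text
top [[520.13044724   0.         329.05423836]
 [  0.         520.13044724 235.71751282]
 [  0.           0.           1.        ]] [0.55064986 0.08930911 1.05332732] [ 0.70737651 -0.7064762   0.01943719 -0.01149119]
scene [[492.94451712   0.         318.77851095]
 [  0.         492.94451712 239.29785187]
 [  0.           0.           1.        ]] [0.96139476 0.50627983 0.69246323] [ 0.32390449  0.87706356 -0.33121246 -0.12705789]
{'t': 0.1, 'q': array([-1.43050477e+00,  5.28390331e-01,  1.43379005e+00, -3.01242860e-06,
        1.18142702e+00, -1.78468884e-01]), 'qd': array([ 0.00125489, -0.00135759, -0.00453416, -0.00020779,  0.00031288,
       -0.00013914]), 'tau': array([-2.66986365e-05, -4.43304992e+01, -1.78585768e+01, -2.80014692e-04,
        3.85096107e-03, -9.67618348e-06]), 'tcp_pos': array([ 0.1958227, -0.5928522,  0.2384159]), 'tool_rot': array([ 9.87325244e-01,  1.58706797e-01,  1.78356210e-05, -1.00721738e-03]), 'force': array([-1.3826559 , -0.39642382,  0.24279297]), 'ft_torque': array([ 0.03663367, -0.01927367,  0.06702324]), 'gripper_force': 0.0, 'finger_gap': 0.9985090344796149}
```

View pics/top0.png

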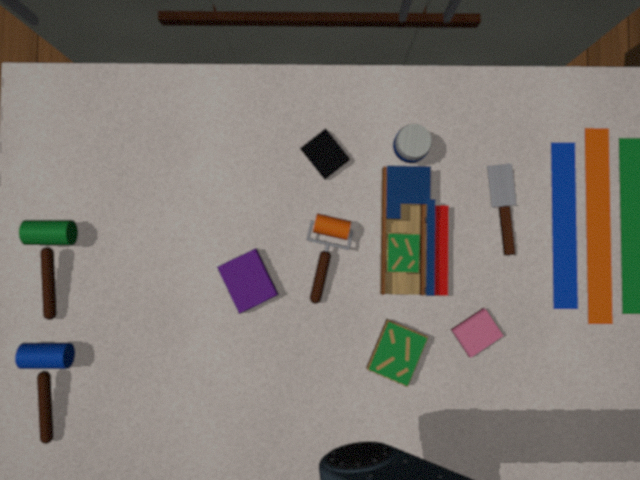

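View pics/scene0.png

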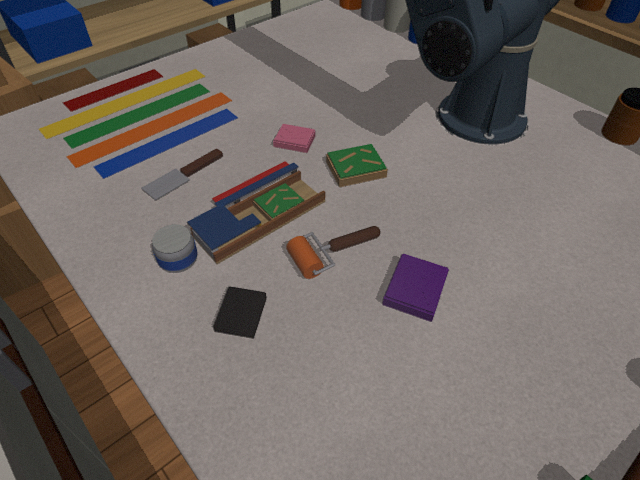

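The candidates are the green-topped blocks at top-view pixels (403,253) in the channel and (398,352) loose. The black (325,153), pink (478,332) and purple (248,281) ones are excluded. The one at (403,253) is smaller and in the channel, so it fits. I'll confirm with a crop and get corners from it.

```bash
python3 - <<'E'
import cv2,numpy as np
a=cv2.imread("pics/top0.png")[155:305,370:460]; a=cv2.resize(a,None,fx=4,fy=4,interpolation=cv2.INTER_CUBIC)
b=cv2.imread("pics/scene0.png")[155:265,180:335]; b=cv2.resize(b,None,fx=2.8,fy=2.8,interpolation=cv2.INTER_CUBIC)
c=np.zeros((600,800,3),np.uint8); c[:a.shape[0],:360]=a; c[:b.shape[0],365:365+b.shape[1]]=b[:, :435]
cv2.imwrite("pics/crop.png",c)
E
```

```text
(no output)
```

View pics/crop.png

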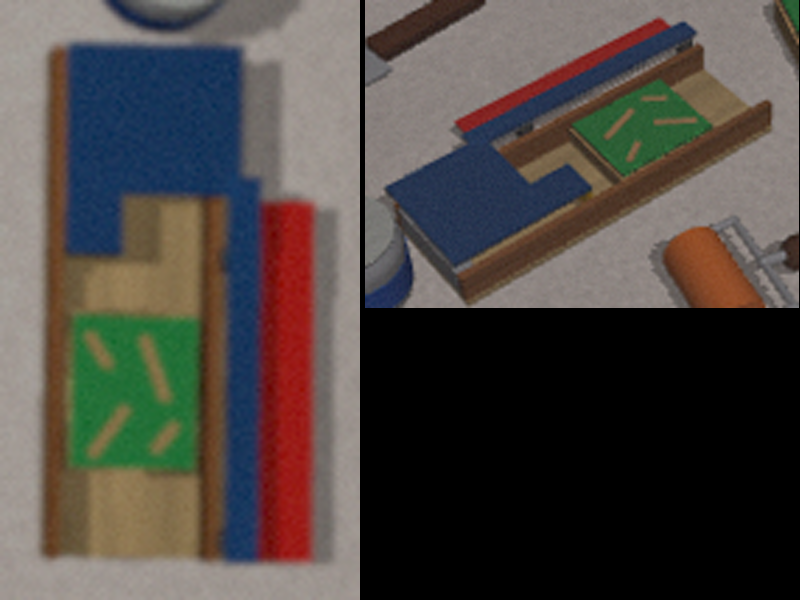

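The crop confirms it: the green-topped block sits in the channel, centred at crop (135,392). The big loose one is the decoy. Next I fit the bay pose from the visible corners.

```bash
cat > geo.py <<'E'
import numpy as np
from scipy.spatial.transform import Rotation as R
from scipy.optimize import least_squares
K={"top":(520.13,329.05,235.72),"scene":(492.94,318.78,239.30)}
E={"top":[0.55064986,0.08930911,1.05332732],"scene":[0.96139476,0.50627983,0.69246323]}
Q={"top":[0.70737651,-0.7064762,0.01943719,-0.01149119],"scene":[0.32390449,0.87706356,-0.33121246,-0.12705789]}
def proj(c,P):
    p=R.from_quat(Q[c]).inv().apply(np.asarray(P)-E[c]); f,cx,cy=K[c]
    return np.c_[f*p[:,0]/p[:,2]+cx,f*p[:,1]/p[:,2]+cy]
def ray(c,uv,z):
    f,cx,cy=K[c]; d=R.from_quat(Q[c]).apply([(uv[0]-cx)/f,(uv[1]-cy)/f,1]); e=np.array(E[c]); return e+d*(z-e[2])/d[2]
def t2w(b,x): # bay mm -> world m
    b=np.atleast_2d(b)/1000.; c,s=np.cos(x[2]),np.sin(x[2])
    return np.c_[x[0]+c*b[:,0]-s*b[:,1],x[1]+s*b[:,0]+c*b[:,1],b[:,2]]
E
python3 - <<'E'
from geo import *
T=[(262,203,30,-60,20),(314,204,30,-90,20),(312,561,-150,-90,20),(260,561,-150,-60,20),(69,46,105,36,36),(242,46,105,-50,36),(67,255,0,36,36),(121,255,0,8,36),(121,195,30,8,36),(44,556,-150,42,26)]
S=[(665,20,-150,-90,20),(457,127,30,-90,20),(387,190,105,-50,36),(461,277,105,36,36),(592,187,0,36,36),(570,165,0,8,36),(771,103,-150,42,26)]
T=np.array(T,float);S=np.array(S,float)
ut=T[:,:2]/4+[369.6,154.6]; us=np.c_[180+(S[:,0]-365)/2.8-.3,155+S[:,1]/2.8-.3]
for use in("both","top","scene"):
    def f(x):
        a=(proj("top",t2w(T[:,2:],x))-ut).ravel(); b=(proj("scene",t2w(S[:,2:],x))-us).ravel()
        return np.r_[a,b] if use=="both" else a if use=="top" else b
    r=least_squares(f,[.6,-.05,0]); x=r.x; print(use,x,np.round(r.fun,1))
    if use=="both": X=x
for x in [X]:
    g=[ray("top",(u/4+369.6,v/4+154.6),.025)for u,v in[(75,316),(200,320),(196,470),(68,468)]]
    c,s=np.cos(x[2]),np.sin(x[2]); print(np.round([((p[:2]-x[:2])@[[c,-s],[s,c]])*1000 for p in g],1))
E
```

```text
both [ 0.62906166 -0.06880424 -0.00969139] [-2.5 -0.8 -0.6 -0.8 -0.1  0.3 -2.2  0.2 -1.1 -0.8 -0.8 -0.3 -0.9  0.
 -0.2  0.2 -0.1 -0.   0.8  1.1 -2.1 -1.1 -0.7 -1.8 -0.4 -0.8 -1.7 -4.4
  0.6 -0.1 -0.4 -0.6  0.6 -0. ]
top [ 0.62899972 -0.07039937 -0.01436764] [-1.7 -0.6  0.3 -0.6  0.3  0.6 -1.8  0.3 -0.  -0.9  0.2 -0.1 -0.1 -0.
  0.7  0.2  0.8  0.   1.2  1. ]
scene [ 0.63013589 -0.06521795 -0.0042032 ] [-1.9 -0.1 -0.3 -0.4  0.1  0.8 -0.8 -2.8  1.3  1.2  0.3  0.7  1.2  0.9]
[[ -29.3   28.8]
 [ -30.6  -33.3]
 [-104.8  -31.6]
 [-104.5   31.8]]
```

>>> send_rows:
  commands: "50 0 0 0 0.955;50 0 0 0 0.955;50 0 0 0 0.955;50 0 0 0 0.955;50 0 0 0 0.955;50 0.59 -0.97 0.2 0;50 0.59 -0.97 0.2 0;50 0.59 -0.97 0.2 0;50 0.59 -0.97 0.2 0;50 0.59 -0.97 0.2 0;50 0.59 -0.97 0.2 0;50 0.59 -0.97 0.2 0;50 0.59 -0.97 0.2 0;50 0.59 -0.97 0.2 0;50 0.59 -0.97 0.2 0;50 0.59 -0.97 0.2 0;50 0.59 -0.97 0.2 0;50 0.59 -0.97 0.2 0;50 0.59 -0.97 0.2 0;50 0.59 -0.97 0.2 0"

```text
t: 1.77
tcp_pos: [0.3774, -0.3039, 0.1789]
tool_rot: [1.0, -0.007, -0.0, -0.0]
force: [0.0, -0.3, 0.6]
finger_gap: 0.584
gripper_force: 0.0
```

>>> send_rows:
  commands: "50 0.59 -0.97 0.3 0;50 0.59 -0.97 0.3 0;50 0.59 -0.97 0.3 0;50 0.59 -0.97 0.3 0;50 0.59 -0.97 0.3 0;50 0.59 -0.97 0.3 0;50 0.59 -0.97 0.3 0;50 0.59 -0.97 0.3 0;50 0.59 -0.97 0.3 0;50 0.59 -0.97 0.3 0;50 0 0 0 0;50 0 0 0 0"

```text
t: 2.77
tcp_pos: [0.4979, -0.1118, 0.1188]
tool_rot: [1.0, -0.006, -0.001, -0.0]
force: [0.6, -0.6, -0.4]
finger_gap: 0.585
gripper_force: 0.0
```

```bash
cat > see.py <<'E'
import sys,cv2,numpy as np
from station import readout,cams
from scipy.spatial.transform import Rotation as R
r=readout.sense(); m=R.from_quat(r["tool_rot"]).as_matrix()
p=r["tcp_pos"]; x=[.629,-.070,-.014]; c,s=np.cos(x[2]),np.sin(x[2]); d=p[:2]-x[:2]
print(r["t"],"tcp",p,"bay mm",1000*(c*d[0]+s*d[1]),1000*(c*d[1]-s*d[0]),"yaw",np.arctan2(m[1,0],m[0,0]),"F",r["force"],r["finger_gap"])
if len(sys.argv)>1:
    n=sys.argv[1]
    a=cams.snapshot("top")["pixels"][135:315,330:490,::-1]; b=cams.snapshot("scene")["pixels"][110:270,170:370,::-1]
    a=cv2.resize(a,(400,450),interpolation=cv2.INTER_CUBIC); b=cv2.resize(b,(400,320),interpolation=cv2.INTER_CUBIC)
    o=np.zeros((450,800,3),np.uint8); o[:,:400]=a; o[:320,400:]=b; cv2.imwrite(f"pics/{n}.png",o)
E
python3 see.py v1
```

```text
2.7667 tcp [ 0.49789077 -0.11182268  0.11875931] bay mm -130.51087877959802 -43.65404795117649 yaw -0.011869731053633599 F [ 0.58803617 -0.58680776 -0.36098699] 0.5851501447203088
```

View pics/v1.png

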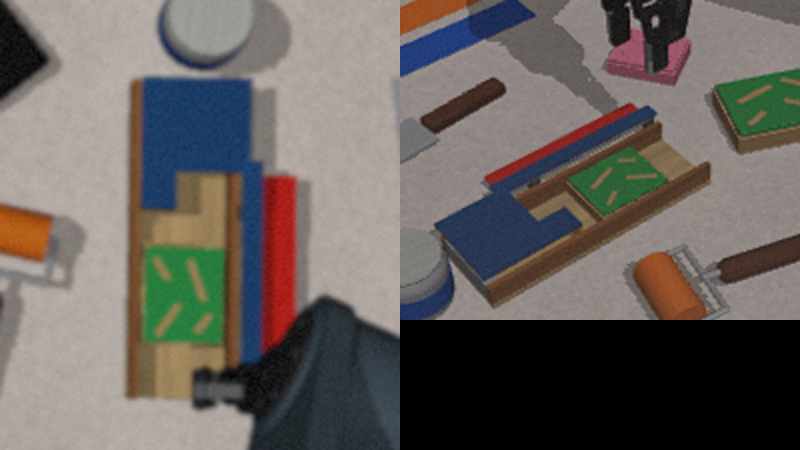

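The arm is just behind and above the bay: fingers at about (215,385) in the top half, still high up. Descending to 45 mm and checking the alignment there.

>>> send_rows:
  commands: "50 0 0 0.75 0;50 0 0 0.75 0;50 0 0 0.75 0;50 0 0 0.75 0;50 0 0 0.65 0;50 0 0 0 0;50 0 0 0 0"

```text
t: 3.45
tcp_pos: [0.4973, -0.1137, 0.0462]
tool_rot: [1.0, -0.008, -0.001, -0.0]
force: [0.5, -0.6, 0.9]
finger_gap: 0.587
gripper_force: 0.0
```

```bash
python3 see.py v2
```

```text
3.45 tcp [ 0.49731151 -0.11366066  0.04615986] bay mm -131.06435470233575 -45.499964898421716 yaw -0.016155487345565222 F [ 0.54682937 -0.60765652  0.89677942] 0.5868961775747474
```

View pics/v2.png

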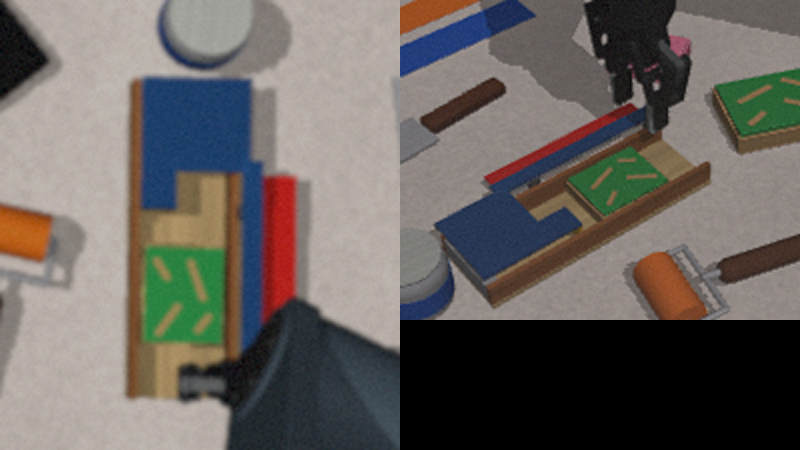

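The scene half shows the tips at (655,130) and (622,102), just above the channel and the rail. Converting them to bay coordinates.

```bash
python3 - <<'E'
from geo import *
x=[.629,-.070,-.014];c,s=np.cos(x[2]),np.sin(x[2])
for u in((655,130),(622,102)):
  for z in(.038,.046):
    d=ray("scene",(170+(u[0]-400)/2,110+u[1]/2),z)[:2]-x[:2]; print(u,z,1000*(c*d[0]+s*d[1]),1000*(c*d[1]-s*d[0]))
E
```

```text
(655, 130) 0.038 -129.76622063452078 -19.85448378369509
(655, 130) 0.046 -124.2158919792717 -12.511290933467942
(622, 102) 0.038 -130.501575127736 -75.69824388962522
(622, 102) 0.046 -124.94225767727876 -67.67243044229072
```

>>> send_rows:
  commands: "50 0 0 0.4 0;50 0 0 0.4 0;50 0 0 0.2 0;50 0 0 0 0"

```text
t: 3.88
tcp_pos: [0.4973, -0.1125, 0.0254]
tool_rot: [1.0, -0.007, -0.001, -0.0]
force: [0.3, 1.0, 0.2]
finger_gap: 0.583
gripper_force: 0.0
```

>>> send_rows:
  commands: "50 0 0 0.2 0;50 0 0 0 0"

```text
t: 4.05
tcp_pos: [0.4976, -0.112, 0.0223]
tool_rot: [1.0, -0.007, -0.0, -0.001]
force: [-1.2, 1.8, 7.5]
finger_gap: 0.587
gripper_force: 3.1
```

>>> send_rows:
  commands: "50 0 0 0.2 0;50 0 0 0 0"

```text
t: 4.22
tcp_pos: [0.4977, -0.112, 0.0187]
tool_rot: [1.0, -0.007, -0.0, -0.0]
force: [-0.8, 2.5, 9.3]
finger_gap: 0.589
gripper_force: 3.8
```

>>> send_rows:
  commands: "50 0 0 0.12 0;50 0 0 0 0;50 0 0 0 0"

```text
t: 4.47
tcp_pos: [0.4979, -0.1122, 0.0168]
tool_rot: [1.0, -0.007, 0.0, -0.0]
force: [-0.6, 1.9, 8.3]
finger_gap: 0.588
gripper_force: 3.9
```

```bash
python3 see.py v3
```

```text
4.4667 tcp [ 0.49791569 -0.11220301  0.0167565 ] bay mm -130.4806382846609 -44.03399319758471 yaw -0.01433755044170854 F [-0.63630081  1.88592984  8.28312536] 0.5877326947350061
```

View pics/v3.png

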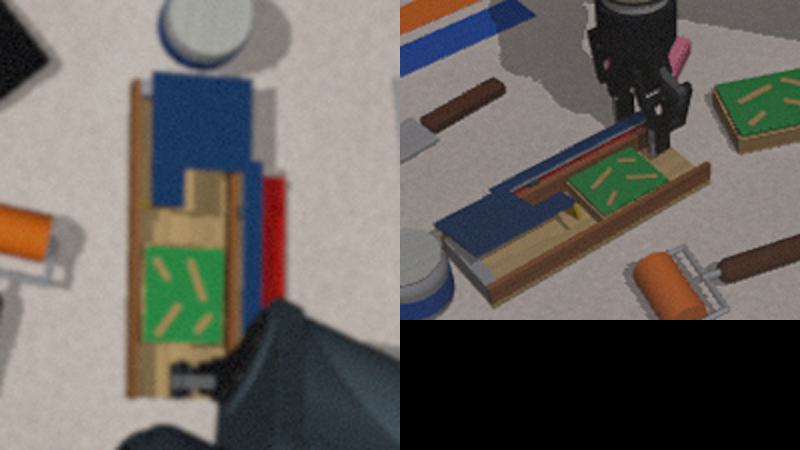

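Cover is clearly open; the yellow lip is raised at (575,210) in the scene half. The block is untouched and the finger is behind it at (657,145). Now sliding.

>>> send_rows:
  commands: "50 0.3 0 0 0;50 0.3 0 0 0;50 0.3 0 0 0;50 0.3 0 0 0;50 0.3 0 0 0;50 0.3 0 0 0;50 0.3 0 0 0;50 0.3 0 0 0;50 0 0 0 0"

```text
t: 5.32
tcp_pos: [0.5454, -0.1137, 0.0163]
tool_rot: [1.0, -0.007, -0.001, 0.0]
force: [-3.3, -1.1, 6.0]
finger_gap: 0.589
gripper_force: 2.8
```

```bash
python3 see.py v4
```

```text
5.3167 tcp [ 0.54535903 -0.1136532   0.01629678] bay mm -83.02165223324208 -44.81985757002386 yaw -0.01376194565570402 F [-3.31980996 -1.05448965  6.04357426] 0.5893701291613687
```

View pics/v4.png

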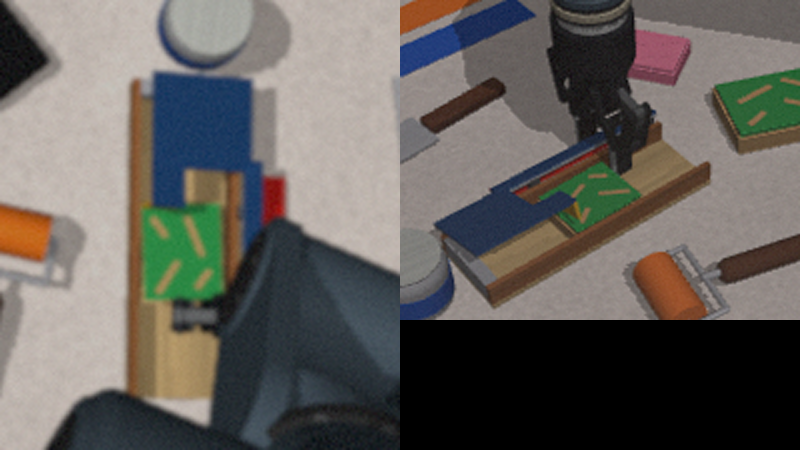

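The block moves straight, with its front edge at the mouth (180,207) and the cover still open. Continuing.

>>> send_rows:
  commands: "50 0.3 0 0 0;50 0.3 0 0 0;50 0.3 0 0 0;50 0.3 0 0 0;50 0.3 0 0 0;50 0.3 0 0 0;50 0.3 0 0 0;50 0.3 0 0 0;50 0.3 0 0 0;50 0.3 0 0 0;50 0.3 0 0 0;50 0.2 0 0 0;50 0 0 0 0"

```text
t: 6.5
tcp_pos: [0.6152, -0.1149, 0.0162]
tool_rot: [1.0, -0.007, -0.001, 0.0]
force: [-2.5, -1.9, 4.5]
finger_gap: 0.587
gripper_force: 2.8
```

>>> send_rows:
  commands: "50 0.15 0 0 0;50 0.1 0 0 0;50 0 0 0 0"

```text
t: 6.75
tcp_pos: [0.6193, -0.1148, 0.0161]
tool_rot: [1.0, -0.007, -0.002, 0.0]
force: [-3.1, -1.9, 5.0]
finger_gap: 0.59
gripper_force: 3.0
```

```bash
python3 see.py v5
```

```text
6.75 tcp [ 0.61934584 -0.11484228  0.01612365] bay mm -9.025438150228418 -44.97303463703109 yaw -0.013824090211390647 F [-3.08652899 -1.87848239  4.96501559] 0.5895746014108607
```

View pics/v5.png

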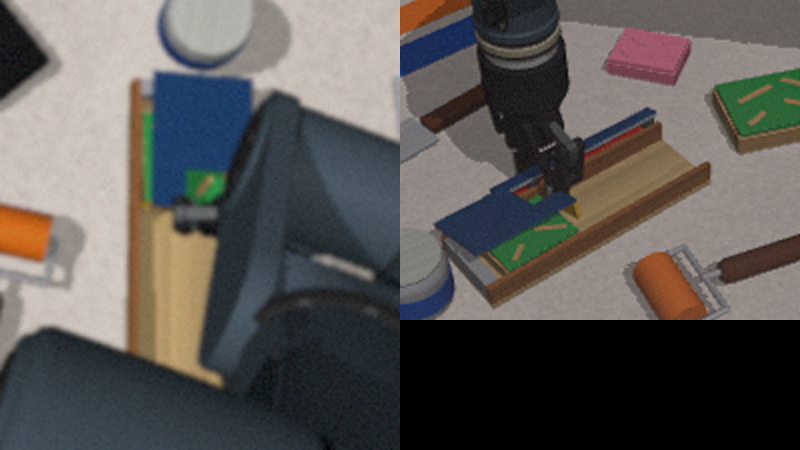

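Block nearly home, rear face at about (180,205) near the mouth, with roughly 10 mm left. Creeping on until the force rises at the stop.

>>> send_rows:
  commands: "50 0.1 0 0 0;50 0.1 0 0 0;50 0.1 0 0 0;50 0 0 0 0"

```text
t: 7.18
tcp_pos: [0.6253, -0.1149, 0.0161]
tool_rot: [1.0, -0.007, -0.002, 0.0]
force: [-4.6, -1.9, 4.7]
finger_gap: 0.59
gripper_force: 3.1
```

>>> send_rows:
  commands: "50 0.1 0 0 0;50 0 0 0 0"

```text
t: 7.35
tcp_pos: [0.6271, -0.1149, 0.0161]
tool_rot: [1.0, -0.007, -0.002, 0.0]
force: [-4.4, -1.8, 4.4]
finger_gap: 0.582
gripper_force: 3.0
```

>>> send_rows:
  commands: "50 0.1 0 0 0;50 0 0 0 0"

```text
t: 7.52
tcp_pos: [0.6288, -0.1149, 0.0161]
tool_rot: [1.0, -0.007, -0.002, 0.0]
force: [-4.9, -1.6, 6.9]
finger_gap: 0.588
gripper_force: 3.7
```

>>> send_rows:
  commands: "50 0.1 0 0 0;50 0 0 0 0"

```text
t: 7.68
tcp_pos: [0.629, -0.1148, 0.016]
tool_rot: [1.0, -0.006, -0.005, -0.0]
force: [-8.0, -3.4, 8.6]
finger_gap: 0.589
gripper_force: 5.7
```

>>> send_rows:
  commands: "50 0.1 0 0 0;50 0 0 0 0"

```text
t: 7.85
tcp_pos: [0.6291, -0.1148, 0.016]
tool_rot: [1.0, -0.006, -0.007, -0.0]
force: [-11.9, -2.9, 11.0]
finger_gap: 0.586
gripper_force: 7.6
```

>>> send_rows:
  commands: "50 0.05 0 0 0;50 0 0 0 0"

```text
t: 8.02
tcp_pos: [0.629, -0.1148, 0.016]
tool_rot: [1.0, -0.006, -0.008, -0.001]
force: [-13.2, -3.8, 11.9]
finger_gap: 0.579
gripper_force: 8.2
```

Stalled at bay x ≈ 0.6 mm (about 1 expected) with rising force, so the block is home. Easing back, then lifting.

>>> send_rows:
  commands: "50 -0.2 0 0 0;50 -0.2 0 0 0;50 -0.2 0 0 0;50 0 0 0 0;50 0 0 -0.3 0;50 0 0 -0.3 0;50 0 0 -0.5 0;50 0 0 -0.8 0;50 0 0 -0.8 0;50 0 0 -0.8 0;50 0 0 -0.8 0;50 0 0 -0.8 0;50 0 0 -0.8 0;50 -0.8 0 -0.5 0;50 -0.9 0 0 0;50 -0.9 0 0 0;50 -0.9 0 0 0;50 -0.9 0 0 0;50 0 0 0 0;50 0 0 0 0"

```text
t: 9.68
tcp_pos: [0.5348, -0.1126, 0.144]
tool_rot: [1.0, -0.008, -0.001, -0.001]
force: [0.3, 0.6, 0.3]
finger_gap: 0.587
gripper_force: 0.0
```

```bash
python3 see.py v6
```

```text
9.6833 tcp [ 0.53478002 -0.11260183  0.14400781] bay mm -93.61434432663499 -43.91669675227444 yaw -0.01512374357827462 F [0.32452145 0.55532981 0.27010863] 0.5871554150798426
```

View pics/v6.png

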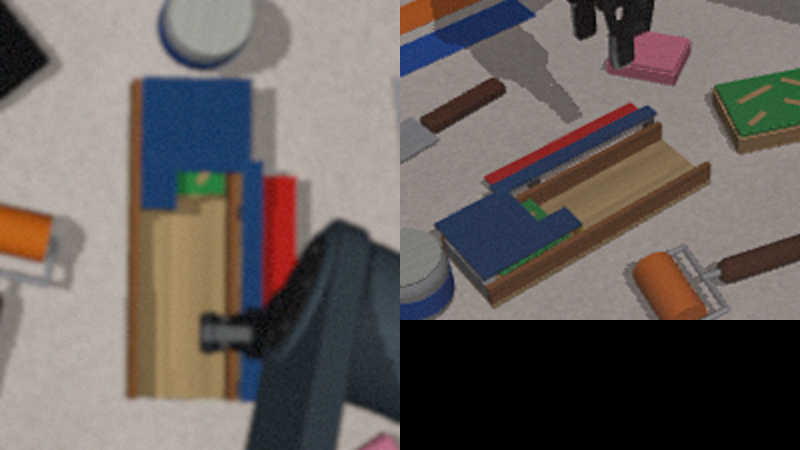

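The cover is shut flat, as in the start picture. The block's rear edge is visible in the notch at (203,195), about 12 mm in, so it is home. The arm is clear.

```bash
python3 -c "
from station import sign_off
print(sign_off())"
```

```text
the job is handed in; nothing more can be done
None
```

The block is home against the steel stop, the cover has sprung shut behind it, the arm is clear of everything, and the job was handed in at about 10 s of the 42 s limit; no verdict came back.

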